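Stone the press seat, then hold the press arm balanced over the spectrometer

TASK

The press arm is going back on the spectrometer: first gently lay the flat stone across the steel mounting seat and, with light, steady pressure (about 10 N), draw it in one stroke along the seat, from beyond the screw hole nearest the robot to beyond the far screw hole, then lay the stone back on its rubber mat and let it go. Next pick the press arm up by its balance point and hold it level and still about 3 cm above where it belongs, foot above the seat and plunger above the capped sample window, without tipping it or letting it touch the spectrometer. Finish while still holding it there, for a colleague to guide it down, and leave everything else, dust cap included, where it stands.

Things in the scene. Friction and masses are not known exactly. Their poses are not given: they have to be found in the camera images.
- spectrometer: Black bench instrument, fixed, 240 (x) x 260 (y) x 100 mm tall. Origin: centre of its underside; x is its depth, pointing away from the robot within 0.3 rad; y to its left. On its flat top (z = 100 mm): the seat on the left, the capped window on the right and behind that, at x +45 to +77, y -95 to -45 mm, a 16 mm high black stop block with two thumb screws.
- seat (a point): Centre of the top face of the steel mounting seat, a rigid flat bar 110 mm long (spectrometer x) x 44 mm wide (y) x 8 mm high; face 108 mm above the bench. Axes as the spectrometer's. Dark screw holes at x = -28 and +28 mm. In the stroke the stone's long side lies along y, centred on the seat within 20 mm; its middle goes from between near hole and near end to between far hole and far end.
- window (a point): Centre of the sample window in plan, at the height of the seat's face; 140 mm from the seat point along the spectrometer's -y. Below it a round steel plate, radius 34 mm, 3 mm high, carries the dust cap.
- press_arm: Loose aluminium press arm, 0.6 kg give or take a fifth, standing on foot and plunger. Origin: on the standing plane midway between them; x from foot (-70 mm) to barrel (+70 mm), z up. Straight bar 24 mm wide (y), z = 42 to 58, x = -82 to +74 mm. Balance point (centre of mass): x = +23, z = 51 mm; grip the bar's sides within 15 mm of it. In place, its x points along the spectrometer's -y.
- press_foot (a point): Under the middle of the press arm's T-foot, on the standing plane (arm x = -70 mm): foot 30 x 80 x 8 mm, below a 24 x 28 mm column up to the bar. Belongs above the seat point.
- press_plunger (a point): Under the middle of the plunger's 24 mm disc, on the standing plane (arm x = +70 mm). Above it the bar ends in a round boss, radius 18 mm, z = 36 to 62 mm, and the heavy steel barrel with knurled cap, radius 16 mm, top at z = 98 mm. Belongs above the window point.
- stone: Loose flat deburring stone, a pale grey two-layer block 80 (x) x 28 (y) x 22 mm tall, about 0.12 kg, rigid. Origin: centre of its underside. It lies on the rubber mat at any yaw.
- mat: Black rubber mat 160 (x) x 120 (y) x 3 mm, fixed on the bench, left or right of the spectrometer; origin: centre of its underside. The press arm stands on the other side.
- dust_cap: Loose white plastic cap, 44 mm across, 12 mm tall, standing on the window plate; leave alone. Origin: centre of its underside.
- jar: Amber glass jar with white lid, 52 mm across, 75 mm tall; leave alone. Origin: centre of its underside.
- solvent: White plastic bottle with blue cap, 56 mm across, 130 mm tall; leave alone. Origin: centre of its underside.
- driver: Screwdriver with black handle, 170 mm long, lying on the right; leave alone. Origin near its middle, underside.
- tin: Flat round steel sample tin, 71 mm across, 26 mm tall; leave alone. Origin: centre of its underside.
- puck: Round steel reference puck with white face, 44 mm across, 20 mm tall; leave alone. Origin: centre of its underside.
Mind the look-alikes: they are no part of the job. Several things have the shape of the stone; the one meant has the colours described above.

How it is judged (in metres and radians):
On the way, in this order (a step that is already met when the one before it is completed fails the run):
1. the held stone lies flat across the seat with its middle 25 to 65 mm before the seat's centre (near end), pressing with 1 to 25 N (x of stone in the frame of seat between -0.065 and -0.025 m and y of stone in the frame of seat between -0.02 and 0.02 m and contact force between stone and spectrometer between 1 and 25 N and angle between the x axis of stone and the y axis of spectrometer, either way round below 0.25 rad and angle between stone's own z axis and vertical below 0.08 rad and contact force between the fingers and stone above 1 N), for 0.1 s.
2. the held stone, still flat across and pressing 1 to 25 N, passes within 12 mm of the seat's middle (x of stone in the frame of seat between -0.012 and 0.012 m and y of stone in the frame of seat between -0.02 and 0.02 m and contact force between stone and spectrometer between 1 and 25 N and angle between the x axis of stone and the y axis of spectrometer, either way round below 0.25 rad and angle between stone's own z axis and vertical below 0.08 rad and contact force between the fingers and stone above 1 N), for 0.1 s.
3. the held stone, still flat across and pressing 1 to 25 N, is 25 to 65 mm beyond the seat's middle (far end) (x of stone in the frame of seat between 0.025 and 0.065 m and y of stone in the frame of seat between -0.02 and 0.02 m and contact force between stone and spectrometer between 1 and 25 N and angle between the x axis of stone and the y axis of spectrometer, either way round below 0.25 rad and angle between stone's own z axis and vertical below 0.08 rad and contact force between the fingers and stone above 1 N), for 0.1 s.
4. the stone lies flat on its mat again, let go (x of stone in the frame of mat between -0.07 and 0.07 m and y of stone in the frame of mat between -0.055 and 0.055 m and z of stone in the frame of mat between 0 and 0.007 m and angle between stone's own z axis and vertical below 0.1 rad and contact force between the fingers and stone below 0.05 N), for 0.2 s.
5. the press arm is lifted level at least 20 mm off the bench, held within 15 mm of its balance point (height (world z) of each of press_foot, press_plunger above 0.02 m and angle between press_arm's own z axis and vertical below 0.1 rad and contact force between the fingers and press_arm above 2 N and x of the grasp point in the frame of press_arm between 0.008 and 0.038 m), for 0.2 s.
At the end, for the whole second after the job is handed in: Arm hangs still in the gripper, gripped within 15 mm of its balance point along the bar, level within 4 degrees, foot and plunger within 12 mm in plan of seat and window points, 15 to 50 mm above the seat face, touching only the fingers; the stone lies flat on its mat, let go (all of step 4 and horizontal distance between press_foot and seat below 0.012 m and horizontal distance between press_plunger and window below 0.012 m and z of press_foot in the frame of seat between 0.015 and 0.05 m and z of press_plunger in the frame of window between 0.015 and 0.05 m and angle between press_arm's own z axis and vertical below 0.07 rad and linear speed of press_arm below 0.02 m/s and contact force between the fingers and press_arm above 2 N and contact force between press_arm and spectrometer below 0.05 N and x of the grasp point in the frame of press_arm between 0.008 and 0.038 m); the arm keeps its last pose, push and grip.
It fails at once if the stone is lifted 3 to 12 mm off the middle of the seat, in mid-stroke (x of stone in the frame of seat between -0.02 and 0.02 m and y of stone in the frame of seat between -0.02 and 0.02 m and z of stone in the frame of seat between 0.003 and 0.012 m).
It fails at once if the stone is pressed onto the spectrometer with more than 70 N (knocked down hard) (contact force between stone and spectrometer above 70 N).
It fails at once if the press arm touches the spectrometer (contact force between press_arm and spectrometer above 0.5 N).
It fails at once if the press arm is tipped more than 20 degrees (angle between press_arm's own z axis and vertical above 0.35 rad).
It fails at once if a bystander is moved more than 15 mm (distance of any of dust_cap, jar, solvent, driver, tin, puck from where it was at the start of the episode above 0.015 m).
It also fails if it takes over 72 s, if anything falls off the work surface, if the arm or the gripper's body presses on something with over 40 N, if the wrist force passes 120 N, or if a joint passes its speed limit or range.

ROBOT

A 6-joint arm with a two-finger parallel gripper is mounted at the origin on the work surface. World frame = base frame: x ahead of the robot, y to its left, z up, the work surface at z = 0. Lengths are in mm, angles in degrees, forces in N, time in s.
With the tool pointing down it reaches from about 300 to 825 mm from the base axis. Payload 5.4 kg.
Tool frame: the origin (TCP) lies midway between the tips of the shut fingers; the grasp point (between the pads) lies 19 mm behind it (manip.grip_point_offset is the distance from the TCP to the grasp point, in mm); z points along the fingers, y is the line along which they close (so a half turn about z gives the same grasp; the last joint's range is limited). The gripper opens to 92 mm and grips with 3 to 60 N. Pads are 20 mm wide; open, the fingers measure 128 mm over their backs; the gripper's body (75 mm by 189 mm) begins 69 mm behind the grasp point.
Start: joints at [61.186, 9.076, 91.501, -0, 79.423, -12.038], TCP at [165.975, 550.507, 214.601] pointing down, gripper open.
Joint ranges: [-166.64, 166.64], [-54.1, 131.32], [10.49, 154.53], [-73.88, 253.88], [9.74, 151.15], [-171.62, 171.62]. Speed limits (degrees/s): [147.25, 147.25, 180, 180, 180, 180].

INTERFACE

Orientations are given as a 3x3 rotation matrix whose columns are the frame's x, y, z axes.
In Python, from rig import manip gives the robot as it stands. The module is installed in compiled form; this text tells all that it offers.
- The arm moves only by the tool carry_out, never from a script. Its argument "commands" is one flat list of numbers, 7 for each row, row after row: the opening, from 0 (shut) to 1 (fully open), then the shift along the tool's x, y, z in mm, then the turn, a rotation vector about the tool's x, y, z in rad. In form: [grip, x, y, z, wx, wy, wz, grip, x, y, z, wx, wy, wz, ...]. A call has 1 to 5 rows; each row is the pose to reach, as a shift and turn from the pose commanded when the call began, along the tool's axes at that moment; what a row does not reach only later rows make up. A row lasts 1/8 s, in which the tool goes at most 62.5 mm and 10.7 degrees, less where a joint would pass 70% of its speed; a pose out of reach is approached as far as the arm can. A call with a gripper value outside its range is refused whole. The fingers move at their own pace and stop on an object; "squeeze" is the grip in N (left out, the last holds). Time passes only in rows, so rows that repeat a pose let the fingers close. It gives the time, the measured TCP pose, the force, the opening and the grip force at its end, in the units of the state.
- manip.state(): the state, without advancing time (a new reading comes with each control period).
- manip.grab_frame(name): name is "scene" or "side" or "wrist"; returns the picture (400x640x3 uint8, red, green, blue); there is no depth.
- manip.camera_model(name): a dict with "K" (3x3 intrinsics, pixels), "position" and "orientation" of the camera in the world. Camera axes: x right, y up, looking along -z (the intrinsics and any distortion apply to the point x, -y, -z); pixel columns grow to the right and rows downward; lengths in mm; the calibration is good to about 2 mm. The wrist camera is an equidistant fisheye: a pixel r from the principal point sees the ray r / f radians off the axis. A picture is of the moment at which its call begins: read the wrist's pose just before it. camera_model takes no time and is no camera call; for the wrist camera it gives the pose at the moment of the call.
- manip.finish_job(): hands the job in; it is judged then, once.
The state is a dict: "t": time; "joints": joint angles; "joint_velocities": joint speeds; "joint_efforts": joint torques, N m; "position": TCP position; "eef_rot": TCP orientation; "ft_force": force on the tool from outside, world axes, zero at the start; "moment": the same for the moment, N m; "opening": finger opening in mm; "grip_force": force on a finger pad.
Only numpy, scipy, OpenCV 4.12 (cv2) and the standard library are available. Lean on these libraries where they do the work, as an engineer would, in place of code of your own. Each camera call takes 0.05 s, during which the arm holds its last target. There are 200 camera calls.

## Working session

There is one attempt and no reset: what is moved stays moved. The work goes in short steps, Python scripts to look and compute and a tool call to move; the robot and the scene stay as the last step left them, time stands still between calls to the robot, and variables do not carry over. Pictures are saved under pics/ and viewed, at most 10 in all, crops included, and the job is handed in when it is done.

Besides the shell and the picture viewer there is one more tool, called in YAML: its name, and indented under it one key for each argument. carry_out: Moves the arm, as the interface text tells. Its arguments: {"type":"object","properties":{"commands":{"type":"array"},"squeeze":{"type":"number"}},"required":["commands"]}

```bash
mkdir -p pics; python3 - <<'E'
from rig import manip
import cv2,json,numpy as np
s=manip.state();print(s['t'],s['position'],s['eef_rot'],s['opening'])
cm={}
for n in ("scene","side","wrist"):
    c=manip.camera_model(n);print(n,{k:np.round(np.array(v,dtype=float),3).tolist() if not isinstance(v,(str,dict)) else v for k,v in c.items()})
    cv2.imwrite(f"pics/{n}0.png",manip.grab_frame(n)[:,:,::-1])
E
```

```text
0.0 [165.67026255 549.96503059 213.61786837] [[-9.57440772e-01  2.88628383e-01 -9.08150603e-04]
 [ 2.88629541e-01  9.57439441e-01 -1.64446674e-03]
 [ 3.94859430e-04 -1.83659860e-03 -9.99998235e-01]] 92.09976715437519
scene {'K': [[507.648, 0.0, 319.05], [0.0, 507.648, 197.864], [0.0, 0.0, 1.0]], 'position': [1169.969, -757.214, 1380.925], 'orientation': [[0.748, -0.533, 0.395], [0.663, 0.586, -0.466], [0.017, 0.611, 0.792]]}
side {'K': [[496.985, 0.0, 316.331], [0.0, 496.985, 199.775], [0.0, 0.0, 1.0]], 'position': [419.039, -1116.597, 1320.188], 'orientation': [[0.998, 0.038, -0.057], [-0.067, 0.743, -0.666], [0.017, 0.668, 0.744]]}
wrist {'K': [[309.707, 0.0, 319.144], [0.0, 309.707, 196.987], [0.0, 0.0, 1.0]], 'position': [91.126, 572.574, 384.406], 'orientation': [[0.289, -0.922, -0.258], [0.957, 0.278, 0.081], [-0.003, -0.271, 0.963]]}
```

```bash
python3 - <<'E'
import cv2
a=cv2.imread('pics/side0.png');b=cv2.imread('pics/scene0.png')
cv2.imwrite('pics/side0b.png',cv2.resize(a,(800,500),interpolation=2));cv2.imwrite('pics/scene0b.png',cv2.resize(b,(800,500),interpolation=2))
E
```

```text
(no output)
```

View pics/scene0b.png

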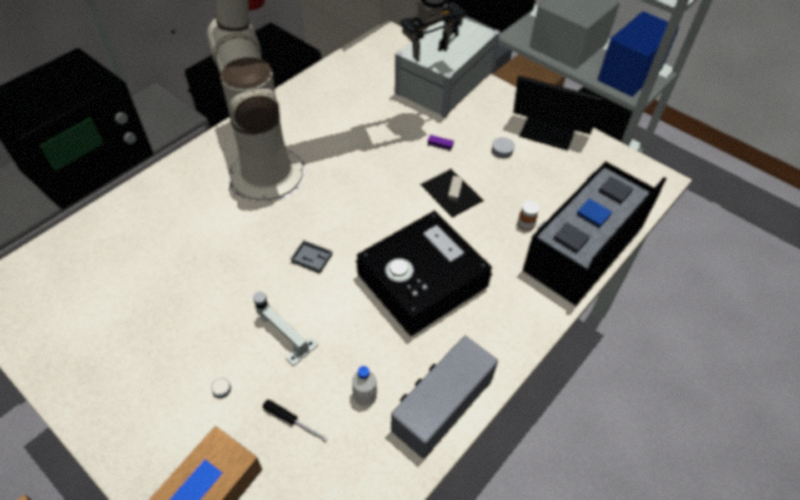

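View pics/side0b.png

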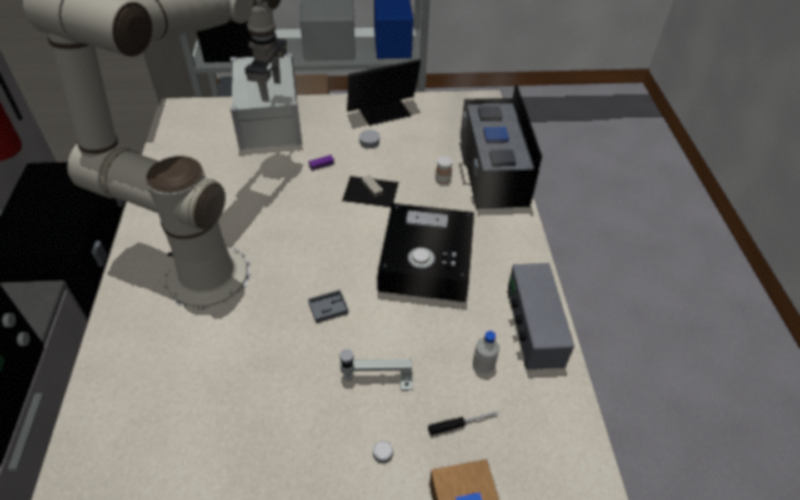

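The pictures show the stone on the mat at about (455,187) scene / (373,185) side in the 800-wide view. The seat is at (443,242) / (427,218). The press arm has its barrel at (260,299) / (346,355) and its foot at (302,352) / (406,384). I'll triangulate these roughly, then take wrist views.

```bash
cat >h.py <<'E'
import numpy as np,cv2
from scipy.spatial.transform import Rotation as Ro
def ray(c,uv,fish=False):
    K=np.array(c['K'],float);a=(uv[0]-K[0,2])/K[0,0];b=(uv[1]-K[1,2])/K[1,1]
    if fish:
        r=np.hypot(a,b);s=np.sin(r)/r if r>1e-9 else 1;d=np.array([a*s,b*s,np.cos(r)])
    else: d=np.array([a,b,1.]);d/=np.linalg.norm(d)
    return np.array(c['position'],float),np.array(c['orientation'],float)@(d*[1,-1,-1])
def plane(c,uv,z,fish=False):
    p,d=ray(c,uv,fish);return p+d*(z-p[2])/d[2]
def tri(rs):
    A=sum(np.eye(3)-np.outer(d,d) for p,d in rs);b=sum((np.eye(3)-np.outer(d,d))@p for p,d in rs)
    x=np.linalg.solve(A,b);return x,max(np.linalg.norm((np.eye(3)-np.outer(d,d))@(x-p)) for p,d in rs)
def proj(c,P,fish=False):
    K=np.array(c['K'],float);q=np.array(c['orientation'],float).T@(np.asarray(P,float)-c['position'])*[1,-1,-1]
    if fish:
        h=np.hypot(q[0],q[1]);t=np.arctan2(h,q[2]);k=t/h if h>1e-9 else 1/q[2];return K[0,2]+K[0,0]*q[0]*k,K[1,2]+K[1,1]*q[1]*k
    return K[0,2]+K[0,0]*q[0]/q[2],K[1,2]+K[1,1]*q[1]/q[2]
def move(s,pos,R=None):
    "tool-frame shift and rotvec from the state s to pose"
    R0=np.array(s['eef_rot']);return R0.T@(np.array(pos)-s['position']), (Ro.from_matrix(R0.T@R).as_rotvec() if R is not None else None)
E
python3 - <<'E'
from h import *;from rig import manip
S=manip.camera_model('scene');D=manip.camera_model('side')
for n,a,b in [('stone',(455,187),(373,185)),('mat',(453,192),(371,191)),('seat',(443,242),(427,218)),('cap',(399,267),(421,256)),('barrel',(260,299),(346,355)),('foot',(302,352),(406,384)),('jar',(531,207),(445,162)),('specNL',(434,213),(393,206)),('specNR',(358,262),(381,288)),('specFR',(416,331),(468,298)),('specFL',(490,270),(474,210))]:
    x,e=tri([ray(S,np.array(a)/1.25),ray(D,np.array(b)/1.25)]);print(n,x.round(),e.round(1))
W=manip.camera_model('wrist');s=manip.state();print(np.array(s['eef_rot']).T@(W['position']-s['position']))
E
```

```text
stone [467. 319.  22.] 0.9
mat [460. 322.  -5.] 0.5
seat [607.  82. 107.] 0.2
cap [577. -54. 107.] 1.2
barrel [ 379. -336.   86.] 2.9
foot [ 515. -345.  -23.] 8.9
jar [693. 365.  68.] 1.6
specNL [518. 155.  87.] 0.3
specNR [466. -92.  45.] 12.9
specFR [ 697. -126.   18.] 4.9
specFL [744. 101. 104.] 6.9
[  77.96244717   -0.21416618 -170.69293314]
```

View pics/wrist0.png

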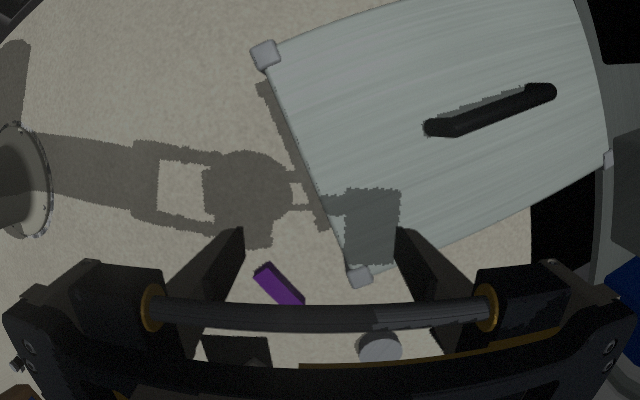

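```bash
cat >>h.py <<'E'
def Rz(yaw):
    a=np.deg2rad(yaw);return np.array([[np.cos(a),np.sin(a),0],[np.sin(a),-np.cos(a),0],[0,0,-1.]])
def go(pos,yaw):
    from rig import manip
    s=manip.state();d,w=move(s,pos,Rz(yaw));print('t',round(s['t'],2),'at',np.round(s['position'],1),'f',np.round(s['ft_force'],1),'move',d.round(1),w.round(4))
E
python3 -c "
from h import *
go((440,230,230),78)"
```

```text
t 0.15 at [165.7 550.1 213.8] f [-0.1 -0.5  0. ] move [-355.  -227.3  -16. ] [-1.5000e-03  8.0000e-04  1.4874e+00]
```

carry_out:
  commands: [1,-355,-227,-16,0,0,1.487,1,-355,-227,-16,0,0,1.487,1,-355,-227,-16,0,0,1.487,1,-355,-227,-16,0,0,1.487,1,-355,-227,-16,0,0,1.487]

```text
t: 0.78
position: [370.1, 311.8, 226.4]
eef_rot: [[-0.328, 0.945, 0.0], [0.945, 0.328, 0.0], [0.0, 0.0, -1.0]]
ft_force: [0.8, -0.8, -0.9]
opening: 91.5
grip_force: 0.0
```

```bash
python3 -c "
from h import *
go((440,230,230),78)"
```

```text
t 0.78 at [370.1 311.8 226.4] f [ 0.8 -0.8 -0.9] move [-100.2   39.1   -3.6] [ 1.000e-04 -1.000e-04  5.439e-01]
```

carry_out:
  commands: [1,-90,35,-3,0,0,0.5,1,-90,35,-3,0,0,0.5,1,-90,35,-3,0,0,0.5,1,-90,35,-3,0,0,0.5,1,-90,35,-3,0,0,0.5]

```text
t: 1.4
position: [432.0, 240.6, 229.3]
eef_rot: [[0.156, 0.988, -0.0], [0.988, -0.156, -0.0], [-0.0, -0.0, -1.0]]
ft_force: [-0.3, -0.1, -0.2]
opening: 91.9
grip_force: 0.0
```

```bash
cat >>h.py <<'E'
def snap(tag):
    from rig import manip;import pickle
    c=manip.camera_model('wrist');im=manip.grab_frame('wrist')[:,:,::-1];cv2.imwrite(f'pics/{tag}.png',im);pickle.dump(c,open(f'pics/{tag}.pkl','wb'))
def load(tag):
    import pickle;return pickle.load(open(f'pics/{tag}.pkl','rb'))
E
python3 -c "
from h import *
snap('A1');go((440,190,160),78)"
```

```text
t 1.45 at [432.  240.7 229.3] f [ 0.4 -0.4 -0.6] move [-48.8  15.9  69.3] [-0.0003  0.0001  0.0525]
```

carry_out:
  commands: [1,-49,16,60,0,0,0.05,1,-49,16,60,0,0,0.05,1,-49,16,60,0,0,0.05,1,-49,16,60,0,0,0.05]

```text
t: 1.95
position: [441.3, 190.4, 171.0]
eef_rot: [[0.207, 0.978, 0.002], [0.978, -0.207, 0.001], [0.001, 0.002, -1.0]]
ft_force: [-0.2, -0.4, -0.3]
opening: 91.7
grip_force: 0.0
```

```bash
python3 -c "
from h import *
snap('A2')
a=cv2.imread('pics/A1.png');b=cv2.imread('pics/A2.png')
cv2.imwrite('pics/A.png',np.vstack([cv2.resize(a[0:220,120:540],(573,300),interpolation=2),cv2.resize(b[0:220,120:540],(573,300),interpolation=2)]))
go((590,-10,230),78)"
```

```text
t 2.0 at [441.4 190.4 171.1] f [0.7 0.2 0.4] move [-165.3  187.   -58.6] [ 0.0027 -0.0014  0.0013]
```

View pics/A.png

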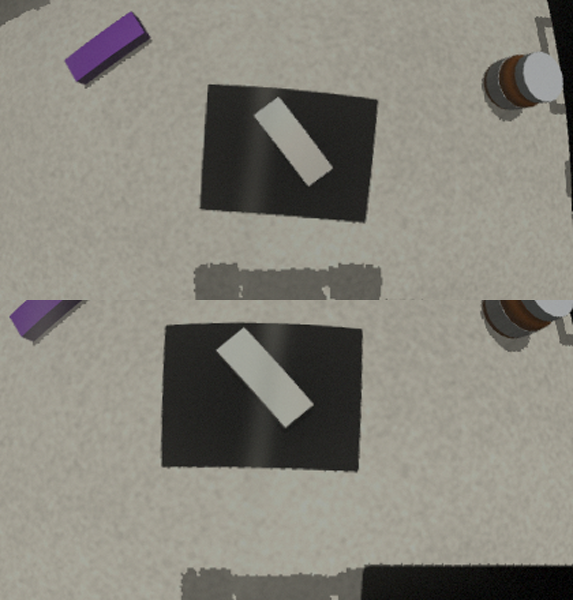

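A1 crop: stone top corners at about (279,97), (254,114), (309,186), (333,168). A2 crop: the same corners at about (245,28), (217,50), (287,128), (313,104). The mat corners are clear in both.

```bash
python3 -c "
from h import *
A,B=load('A1'),load('A2');k=420/573
def px(p):return (p[0]*k+120-.1,p[1]*220/300-.1)
def run(P,Q):
    R=[]
    for p,q in zip(P,Q):
        x,e=tri([ray(A,px(p),1),ray(B,px(q),1)]);R.append(x);print(x.round(1),e.round(1))
    R=np.array(R);print('mean',R.mean(0).round(1));return R
P=[(279,97),(254,114),(309,186),(333,168)];Q=[(245,28),(217,50),(287,128),(313,104)]
R=run(P,Q)
for c,U in((A,P),(B,Q)):
    r=np.array([plane(c,px(u),25,1) for u in U]);d=r[3]+r[2]-r[0]-r[1];print('z25',r.mean(0).round(1),np.rad2deg(np.arctan2(d[1],d[0])).round(1),np.linalg.norm(d[:2]/2).round(1),np.linalg.norm((r[0]-r[1])).round(1))
P=[(208,85),(377,100),(366,222),(200,209)];Q=[(166,25),(362,29),(358,171),(162,166)]
R=run(P,Q)
for c,U in((A,P),(B,Q)):
    r=np.array([plane(c,px(u),3,1) for u in U]);d=r[1]+r[2]-r[0]-r[3];print('z3',r.mean(0).round(1),np.rad2deg(np.arctan2(d[1],d[0])).round(1))
"
```

```text
[456.3 364.3  23.6] 0.1
[432.1 353.1  19.1] 0.0
[470.6 281.3  20.2] 0.2
[492.9 294.9  28.8] 0.2
mean [463.  323.4  22.9]
z25 [463.  323.2  25. ] -61.7 79.6 26.6
z25 [463.2 322.9  25. ] -61.6 79.0 26.9
[394.6 389.6   5.2] 0.5
[548.  352.7   4.9] 0.3
[521.4 237.5   3. ] 0.4
[366.8 274.9   4.1] 0.4
mean [457.7 313.7   4.3]
z3 [457.5 313.7   3. ] -13.5
z3 [457.8 314.1   3. ] -13.7
```

carry_out:
  commands: [1,-165,187,-58,0,0,0,1,-165,187,-58,0,0,0,1,-165,187,-58,0,0,0,1,-165,187,-58,0,0,0,1,-165,187,-58,0,0,0]

```text
t: 2.62
position: [591.9, -13.5, 229.8]
eef_rot: [[0.211, 0.978, 0.005], [0.978, -0.211, -0.001], [-0.0, 0.005, -1.0]]
ft_force: [0.5, -0.6, 0.6]
opening: 92.1
grip_force: 0.0
```

```bash
python3 -c "
from h import *
snap('B1')
go((630,-30,210),78)"
```

```text
t 2.67 at [590.8 -12.2 229.1] f [-0.3  0.  -0.9] move [-9.2 41.9 19.2] [ 0.003  -0.     -0.0017]
```

carry_out:
  commands: [1,-35,42,45,0,0,0,1,-35,42,45,0,0,0,1,-35,42,45,0,0,0]

```text
t: 3.05
position: [622.2, -52.3, 182.3]
eef_rot: [[0.207, 0.978, -0.001], [0.978, -0.207, 0.001], [0.001, -0.001, -1.0]]
ft_force: [0.2, 0.4, 0.7]
opening: 92.1
grip_force: 0.0
```

```bash
python3 -c "
from h import *
snap('B2')
a=cv2.imread('pics/B1.png');b=cv2.imread('pics/B2.png')
f=lambda i:cv2.resize(i[60:260,180:480],None,fx=1.5,fy=1.5,interpolation=2)
f=lambda i:cv2.convertScaleAbs(cv2.resize(i[20:240,140:540],(545,300),interpolation=2),alpha=1.3,beta=20)
cv2.imwrite('pics/B.png',np.vstack([f(a),f(b)]))
go((590,-150,230),78)"
```

```text
t 3.1 at [622.6 -52.2 183.4] f [-0.3  0.6 -0. ] move [-102.4  -11.7  -46.6] [ 0.0006 -0.0005  0.0014]
```

View pics/B.png

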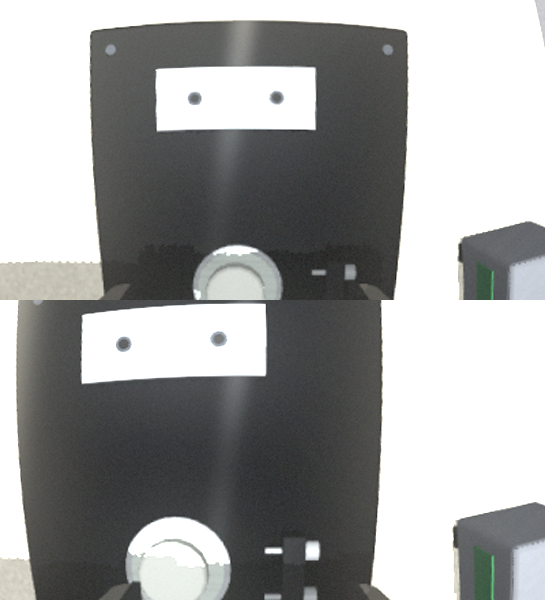

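The seat holes show in the B1 crop at (195,98) and (277,98), and in the B2 crop at (123,44) and (218.5,39). The window plate and cap are partly in view at the bottom.

```bash
python3 -c "
from h import *
A,B=load('B1'),load('B2')
def px(p):return (p[0]*400/545+140-.1,p[1]*220/300+20-.1)
P=[(195,98),(277,98),(156,69),(315,67),(316,129.5),(157,130.5)];Q=[(123,44),(218.5,39),(82,14),(265,4),(266,76),(82,83)]
R=[]
for p,q in zip(P,Q):
    x,e=tri([ray(A,px(p),1),ray(B,px(q),1)]);R.append(x);print(x.round(1),e.round(1))
R=np.array(R);print('holes mid',R[:2].mean(0).round(1),'corners',R[2:].mean(0).round(1))
for c,U in((A,P),(B,Q)):
    r=np.array([plane(c,px(u),108,1) for u in U]);d=r[1]-r[0];e=r[3]+r[4]-r[2]-r[5]
    print(r[:2].mean(0).round(1),r[2:].mean(0).round(1),np.rad2deg(np.arctan2(d[1],d[0])).round(1),np.linalg.norm(d).round(1),np.rad2deg(np.arctan2(e[1],e[0])).round(1),np.linalg.norm(e/2).round(1))
# plate: points left, top, right at z 103
for c,U in((A,[(193,285),(237,245),(282.5,285)]),(B,[(126,268),(178,217),(230,268)])):
    r=np.array([plane(c,px(u),103,1) for u in U]);print(r.round(1).tolist())
"
```

```text
[578.2  86.7 110.6] 0.2
[632.5  74.8 110.8] 0.0
[556.6 113.4 110.5] 0.1
[663.4  91.7 106. ] 0.2
[654.6  48.3 108.7] 0.3
[547.2  71.4 107.9] 0.1
holes mid [605.3  80.8 110.7] corners [605.5  81.2 108.3]
[605.4  81.  108. ] [605.4  81.3 108. ] -12.4 56.0 -11.9 109.8
[604.9  81.3 108. ] [605.1  81.3 108. ] -12.1 56.4 -12.3 109.6
[[543.8, -46.4, 103.0], [583.4, -22.6, 103.0], [610.3, -60.8, 103.0]]
[[543.3, -48.0, 103.0], [585.2, -22.9, 103.0], [609.3, -61.5, 103.0]]
```

```bash
python3 -c "
from h import *
go((463,323,150),118.4)"
```

```text
t 3.1 at [622.6 -52.2 183.4] f [-0.3  0.6 -0. ] move [ 334.2 -233.7   33.5] [ 7.000e-04 -3.000e-04 -7.037e-01]
```

carry_out:
  commands: [0.8,334,-234,0,0,0,-0.704,0.8,334,-234,0,0,0,-0.704,0.8,334,-234,0,0,0,-0.704,0.8,334,-234,0,0,-0.704,0,0.8,334,-234,0,0,0,-0.704]

```text
t: 3.72
position: [503.7, 227.4, 183.9]
eef_rot: [[-0.421, 0.907, 0.005], [0.906, 0.421, -0.032], [-0.031, -0.009, -0.999]]
ft_force: [-0.9, -0.2, -0.3]
opening: 73.1
grip_force: 0.0
```

```bash
python3 -c "
from h import *
go((463,323,50),118.4)"
```

```text
t 3.73 at [503.7 227.4 183.9] f [-0.9 -0.2 -0.3] move [107.9   4.6 130.6] [-0.01    0.0303 -0.0605]
```

One turn value in row 4 landed in the wrong column and gave a brief tilt; it did no harm. I'll move over the stone and level the tool.

carry_out:
  commands: [0.8,104,4,60,-0.01,0.03,-0.055,0.8,104,4,130,-0.01,0.03,-0.055,0.8,104,4,130,-0.01,0.03,-0.055,0.8,104,4,130,-0.01,0.03,-0.055,0.8,104,4,130,-0.01,0.03,-0.055]

```text
t: 4.35
position: [467.6, 315.1, 51.7]
eef_rot: [[-0.466, 0.885, 0.002], [0.885, 0.466, -0.001], [-0.002, 0.001, -1.0]]
ft_force: [0.3, 0.3, 0.7]
opening: 73.6
grip_force: 0.0
```

```bash
python3 -c "
from h import *
go((463,323,9),118.4)"
```

```text
t 4.35 at [467.6 315.1  51.7] f [0.3 0.3 0.7] move [ 9.2 -0.5 42.7] [ 0.0012  0.0016 -0.0104]
```

carry_out:
  commands: [0.8,9,0,30,0,0,-0.01,0.8,9,0,42,0,0,-0.01,0.8,9,0,42,0,0,-0.01,0.8,9,0,42,0,0,-0.01]

```text
t: 4.85
position: [463.1, 322.3, 8.4]
eef_rot: [[-0.474, 0.881, -0.0], [0.881, 0.474, -0.001], [-0.001, -0.001, -1.0]]
ft_force: [0.4, -0.2, 0.4]
opening: 73.5
grip_force: 0.0
```

```bash
python3 -c "
from h import *
go((463,323,9),118.4)"
```

```text
t 4.85 at [463.1 322.3   8.4] f [ 0.4 -0.2  0.4] move [ 0.7  0.2 -0.6] [-0.0007  0.0012 -0.002 ]
```

carry_out:
  commands: [0,0,0,0,0,0,0,0,0,0,0,0,0,0,0,0,0,0,0,0,0,0,0,0,0,0,0,0,0,0,0,0,0,0,0]
  squeeze: 25

```text
t: 5.48
position: [461.9, 322.3, 6.9]
eef_rot: [[-0.475, 0.88, -0.002], [0.88, 0.475, -0.002], [-0.001, -0.003, -1.0]]
ft_force: [0.6, 0.8, -0.9]
opening: 27.7
grip_force: 25.0
```

carry_out:
  commands: [0,0,0,-60,0,0,0,0,0,0,-120,0,0,0,0,0,0,-160,0,0,0,0,0,0,-160,0,0,0.2]

```text
t: 5.98
position: [464.5, 323.7, 171.3]
eef_rot: [[-0.298, 0.955, 0.005], [0.955, 0.298, 0.001], [-0.001, 0.005, -1.0]]
ft_force: [-0.6, 0.5, -1.2]
opening: 27.8
grip_force: 25.0
```

```bash
python3 -c "
from h import *
go((561.2,90.7,140),77.8)"
```

```text
t 5.97 at [464.5 323.7 171.3] f [-0.6  0.5 -1.2] move [-251.2   22.8   31.6] [ 0.005  -0.0006  0.5153]
```

carry_out:
  commands: [0,-60,6,0,0,0,0.13,0,-120,12,0,0,0,0.26,0,-180,18,0,0,0,0.4,0,-240,22,0,0,0,0.515,0,-251,23,10,0,0,0.515]

```text
t: 6.6
position: [561.4, 87.0, 157.6]
eef_rot: [[0.211, 0.977, -0.001], [0.977, -0.211, -0.003], [-0.003, -0.0, -1.0]]
ft_force: [0.1, 0.1, -1.2]
opening: 28.0
grip_force: 25.0
```

carry_out:
  commands: [0,0,0,10,0,0,0,0,0,0,10,0,0,0,0,0,0,10,0,0,0]

```text
t: 6.98
position: [559.3, 91.7, 147.1]
eef_rot: [[0.204, 0.979, -0.003], [0.979, -0.204, -0.002], [-0.003, -0.002, -1.0]]
ft_force: [-0.4, 0.7, -1.3]
opening: 27.7
grip_force: 25.0
```

```bash
python3 -c "
from h import *
go((561.2,90.7,120),77.8);from rig import manip;print(manip.state()['eef_rot'])
snap('C1')
a=cv2.imread('pics/C1.png')
cv2.imwrite('pics/C1b.png',cv2.convertScaleAbs(cv2.resize(a[150:400,160:480],None,fx=2.3,fy=2.3,interpolation=2),alpha=1.2,beta=20))"
```

```text
t 6.97 at [559.3  91.7 147.1] f [-0.4  0.7 -1.3] move [-0.5  2.1 27.1] [-0.0023  0.0025  0.0071]
[[ 0.20436412  0.97889092 -0.00280619]
 [ 0.97889167 -0.20437001 -0.00199796]
 [-0.00252929 -0.00233865 -0.99999407]]
```

View pics/C1b.png

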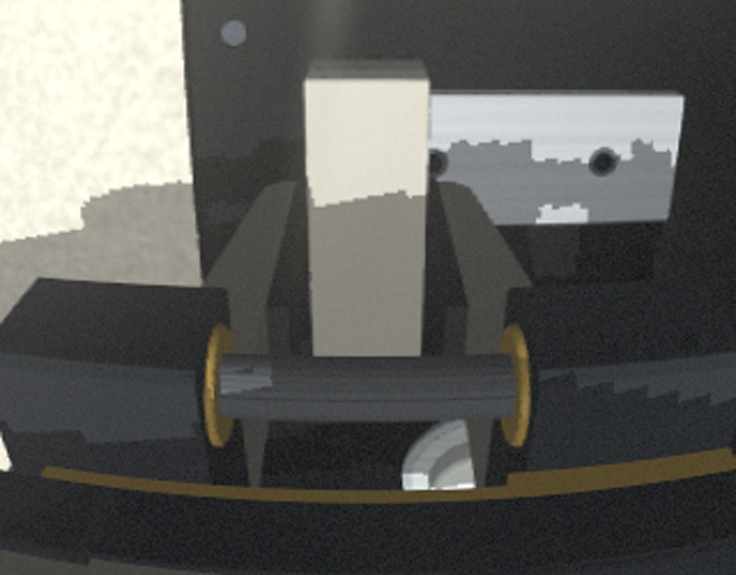

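The stone is held square in the fingers. Its top end edge runs at about (305,80)–(428,80) in the crop, and the near hole is just showing beside it. I'll check its offset in the hand.

```bash
python3 -c "
from h import *
c=load('C1')
p=np.array([559.3,91.7,0]);R=Rz(78.2)
for z in (162,164):
  for u in [(305,80),(428,80)]:
    print(z,(R.T@(plane(c,(u[0]/2.3+160,u[1]/2.3+150),z,1)-p)).round(1))
"
```

```text
162 [  38.8  -15.4 -162. ]
162 [  38.8   12.3 -162. ]
164 [  39.3  -15.2 -164. ]
164 [  39.3   12.2 -164. ]
```

carry_out:
  commands: [0,0,2,15,-0.002,0.002,0.007,0,0,2,28,-0.002,0.002,0.007,0,0,2,28,-0.002,0.002,0.007,0,0,2,30,-0.002,0.002,0.007,0,0,2,30,-0.002,0.002,0.007]

```text
t: 7.65
position: [561.9, 89.7, 117.4]
eef_rot: [[0.214, 0.977, 0.0], [0.977, -0.214, -0.001], [-0.001, 0.001, -1.0]]
ft_force: [0.2, 0.2, -1.9]
opening: 27.9
grip_force: 25.0
```

carry_out:
  commands: [0,0,0,1,0,0,0,0,0,0,1.5,0,0,0,0,0,0,2,0,0,0,0,0,0,2,0,0,0]

```text
t: 8.15
position: [561.7, 89.7, 115.1]
eef_rot: [[0.213, 0.977, -0.0], [0.977, -0.213, -0.001], [-0.001, 0.0, -1.0]]
ft_force: [-0.4, 0.1, -0.7]
opening: 27.5
grip_force: 25.0
```

carry_out:
  commands: [0,0,0,0.5,0,0,0,0,0,0,1,0,0,0,0,0,0,1,0,0,0]

```text
t: 8.52
position: [561.7, 89.7, 114.0]
eef_rot: [[0.213, 0.977, -0.0], [0.977, -0.213, -0.001], [-0.001, -0.0, -1.0]]
ft_force: [-0.6, -0.2, -0.6]
opening: 27.6
grip_force: 25.0
```

carry_out:
  commands: [0,0,0,0.5,0,0,0,0,0,0,0.5,0,0,0,0,0,0,0.5,0,0,0]

```text
t: 8.9
position: [561.7, 89.7, 113.7]
eef_rot: [[0.213, 0.977, -0.0], [0.977, -0.213, -0.001], [-0.001, 0.0, -1.0]]
ft_force: [0.9, 0.6, -2.1]
opening: 27.8
grip_force: 25.0
```

carry_out:
  commands: [0,0,0,0.5,0,0,0,0,0,0,0.5,0,0,0,0,0,0,0.5,0,0,0]

```text
t: 9.28
position: [561.7, 89.7, 113.2]
eef_rot: [[0.213, 0.977, -0.0], [0.977, -0.213, -0.001], [-0.001, 0.0, -1.0]]
ft_force: [0.4, -1.0, -1.1]
opening: 27.7
grip_force: 25.0
```

carry_out:
  commands: [0,0,0,0.5,0,0,0,0,0,0,0.5,0,0,0,0,0,0,0.5,0,0,0]

```text
t: 9.65
position: [561.7, 89.7, 112.7]
eef_rot: [[0.213, 0.977, 0.0], [0.977, -0.213, -0.001], [-0.001, 0.0, -1.0]]
ft_force: [0.5, 0.1, -1.9]
opening: 27.8
grip_force: 25.0
```

carry_out:
  commands: [0,0,0,0.5,0,0,0,0,0,0,0.5,0,0,0,0,0,0,0.5,0,0,0]

```text
t: 10.02
position: [561.7, 89.8, 112.1]
eef_rot: [[0.213, 0.977, -0.0], [0.977, -0.213, -0.001], [-0.001, 0.0, -1.0]]
ft_force: [1.2, 1.2, -1.3]
opening: 27.7
grip_force: 25.0
```

carry_out:
  commands: [0,0,0,0.5,0,0,0,0,0,0,0.5,0,0,0,0,0,0,0.5,0,0,0]

```text
t: 10.4
position: [561.8, 89.8, 111.9]
eef_rot: [[0.213, 0.977, 0.0], [0.977, -0.213, -0.001], [-0.001, 0.0, -1.0]]
ft_force: [-0.5, -0.1, 0.1]
opening: 27.7
grip_force: 25.0
```

carry_out:
  commands: [0,0,0,0.5,0,0,0,0,0,0,0.5,0,0,0,0,0,0,0.5,0,0,0]

```text
t: 10.78
position: [561.8, 89.7, 111.9]
eef_rot: [[0.213, 0.977, 0.0], [0.977, -0.213, -0.001], [-0.001, 0.0, -1.0]]
ft_force: [-3.5, -0.3, 5.2]
opening: 27.8
grip_force: 25.0
```

carry_out:
  commands: [0,0,0,0.5,0,0,0,0,0,0,0.5,0,0,0,0,0,0,0.5,0,0,0]

```text
t: 11.15
position: [561.8, 89.7, 111.9]
eef_rot: [[0.213, 0.977, 0.0], [0.977, -0.213, -0.001], [-0.001, 0.0, -1.0]]
ft_force: [-4.0, -0.0, 8.5]
opening: 27.8
grip_force: 25.0
```

carry_out:
  commands: [0,0,2,0,0,0,0,0,0,5,0,0,0,0,0,0,8,0,0,0,0,0,0,11,0,0,0,0]

```text
t: 11.65
position: [571.9, 87.9, 111.9]
eef_rot: [[0.213, 0.977, -0.002], [0.977, -0.213, -0.0], [-0.0, -0.002, -1.0]]
ft_force: [-7.2, 1.5, 10.7]
opening: 27.8
grip_force: 25.0
```

carry_out:
  commands: [0,0,4,0,0,0,0,0,0,8,0,0,0,0,0,0,12,0,0,0,0,0,0,16,0,0,0,0]

```text
t: 12.15
position: [587.6, 84.5, 111.9]
eef_rot: [[0.213, 0.977, -0.002], [0.977, -0.213, -0.0], [-0.0, -0.002, -1.0]]
ft_force: [-6.5, 1.4, 8.7]
opening: 27.8
grip_force: 25.0
```

carry_out:
  commands: [0,0,4,0,0,0,0,0,0,8,0,0,0,0,0,0,12,0,0,0,0,0,0,16,0,0,0,0,0,0,20,0,0,0,0]

```text
t: 12.78
position: [607.2, 80.2, 111.9]
eef_rot: [[0.213, 0.977, -0.001], [0.977, -0.213, -0.0], [-0.0, -0.001, -1.0]]
ft_force: [-6.1, 1.4, 8.4]
opening: 27.8
grip_force: 25.0
```

carry_out:
  commands: [0,0,4,0,0,0,0,0,0,8,0,0,0,0,0,0,12,0,0,0,0,0,0,16,0,0,0,0,0,0,20,0,0,0,0]

```text
t: 13.4
position: [626.8, 75.9, 111.9]
eef_rot: [[0.213, 0.977, -0.001], [0.977, -0.213, -0.0], [-0.0, -0.001, -1.0]]
ft_force: [-6.5, 0.6, 8.4]
opening: 28.0
grip_force: 25.0
```

carry_out:
  commands: [0,0,4,0,0,0,0,0,0,8,0,0,0,0,0,0,12,0,0,0,0,0,0,16,0,0,0,0,0,0,20,0,0,0,0]

```text
t: 14.02
position: [646.4, 71.6, 111.9]
eef_rot: [[0.213, 0.977, -0.001], [0.977, -0.213, -0.0], [-0.0, -0.001, -1.0]]
ft_force: [-5.1, 1.2, 8.0]
opening: 27.5
grip_force: 25.0
```

carry_out:
  commands: [0,0,3,0,0,0,0,0,0,3,0,0,0,0,0,0,3,0,0,0,0]

```text
t: 14.4
position: [649.7, 70.9, 111.9]
eef_rot: [[0.213, 0.977, -0.0], [0.977, -0.213, -0.0], [-0.0, 0.0, -1.0]]
ft_force: [-3.4, 2.1, 7.4]
opening: 28.0
grip_force: 25.0
```

carry_out:
  commands: [0,0,0,-20,0,0,0,0,0,0,-60,0,0,0,0,0,0,-60,0,0,0]

```text
t: 14.78
position: [652.7, 70.4, 175.8]
eef_rot: [[0.213, 0.977, 0.009], [0.977, -0.213, -0.001], [0.001, 0.009, -1.0]]
ft_force: [0.4, -0.2, -1.0]
opening: 28.1
grip_force: 25.0
```

```bash
python3 -c "
from h import *
go((458,314,170),77.8)"
```

```text
t 14.78 at [652.7  70.4 175.8] f [ 0.4 -0.2 -1. ] move [ 196.5 -242.3    3.6] [ 0.0093 -0.0005 -0.0021]
```

carry_out:
  commands: [0,40,-48,0,0,0,0,0,80,-97,0,0,0,0,0,120,-145,0,0,0,0,0,160,-194,0,0,0,0,0,195,-240,0,0,0,0]

```text
t: 15.4
position: [454.9, 313.5, 169.5]
eef_rot: [[0.214, 0.977, -0.001], [0.977, -0.214, -0.001], [-0.001, -0.001, -1.0]]
ft_force: [0.4, 0.6, -1.1]
opening: 28.2
grip_force: 25.0
```

carry_out:
  commands: [0,0,0,50,0,0,0,0,0,0,100,0,0,0,0,0,0,145,0,0,0,0,0,0,150,0,0,0,0,0,0,150,0,0,0]

```text
t: 16.02
position: [457.4, 312.3, 21.2]
eef_rot: [[0.214, 0.977, 0.001], [0.977, -0.214, -0.0], [-0.0, 0.001, -1.0]]
ft_force: [1.0, 0.1, -0.8]
opening: 27.9
grip_force: 25.0
```

carry_out:
  commands: [0,0,0,6,0,0,0,0,0,0,11,0,0,0,0,0,0,13,0,0,0,0,0,0,13,0,0,0]

```text
t: 16.52
position: [456.8, 312.2, 7.5]
eef_rot: [[0.214, 0.977, -0.0], [0.977, -0.214, -0.001], [-0.001, 0.0, -1.0]]
ft_force: [-0.7, 0.1, -1.1]
opening: 27.8
grip_force: 25.0
```

carry_out:
  commands: [0,0,0,0.5,0,0,0,0,0,0,1,0,0,0,0,0,0,1,0,0,0]

```text
t: 16.9
position: [457.0, 312.3, 6.9]
eef_rot: [[0.213, 0.977, 0.0], [0.977, -0.213, -0.001], [-0.001, 0.0, -1.0]]
ft_force: [-0.9, -1.2, 3.5]
opening: 27.5
grip_force: 25.0
```

Contact with the mat. I'll release it, then go up.

carry_out:
  commands: [0.7,0,0,0,0,0,0,0.7,0,0,0,0,0,0,0.7,0,0,0,0,0,0,0.7,0,0,0,0,0,0]

```text
t: 17.4
position: [456.8, 312.2, 6.4]
eef_rot: [[0.213, 0.977, -0.0], [0.977, -0.213, -0.001], [-0.001, 0.0, -1.0]]
ft_force: [-0.7, -0.1, 0.9]
opening: 63.5
grip_force: 0.0
```

carry_out:
  commands: [0.7,0,0,-40,0,0,0,0.7,0,0,-100,0,0,0,0.7,0,0,-160,0,0,0,0.7,0,0,-210,0,0,0,0.7,0,0,-220,0,0,0]

```text
t: 18.02
position: [458.9, 313.3, 231.2]
eef_rot: [[0.213, 0.977, 0.008], [0.977, -0.213, 0.002], [0.004, 0.007, -1.0]]
ft_force: [-0.4, -0.3, 0.4]
opening: 64.2
grip_force: 0.0
```

```bash
python3 -c "
from h import *
from rig import manip
cv2.imwrite('pics/side1.png',manip.grab_frame('side')[:,:,::-1]);snap('D0')
go((400,-350,230),-4)"
```

```text
t 18.12 at [457.4 312.6 227.5] f [ 0.  -0.8 -0.1] move [-659.6   85.4   -2.7] [ 1.3000e-03 -1.9000e-03  1.4255e+00]
```

carry_out:
  commands: [0.9,-660,60,-3,0,0,1.425,0.9,-660,60,-3,0,0,1.425,0.9,-660,60,-3,0,0,1.425,0.9,-660,60,-3,0,0,1.425,0.9,-660,60,-3,0,0,1.425]

```text
t: 18.75
position: [416.2, 0.9, 225.7]
eef_rot: [[0.916, 0.401, -0.004], [0.401, -0.916, 0.0], [-0.003, -0.002, -1.0]]
ft_force: [0.2, -0.7, 0.3]
opening: 83.1
grip_force: 0.0
```

```bash
python3 -c "
from h import *
go((375,-345,230),-4)"
```

```text
t 18.75 at [416.2   0.9 225.7] f [ 0.2 -0.7  0.3] move [-176.4  300.4   -4.3] [-0.0009  0.0037  0.4822]
```

carry_out:
  commands: [0.9,-176,300,-4,0,0,0.482,0.9,-176,300,-4,0,0,0.482,0.9,-176,300,-4,0,0,0.482,0.9,-176,300,-4,0,0,0.482,0.9,-176,300,-4,0,0,0.482]

```text
t: 19.38
position: [381.5, -309.3, 229.3]
eef_rot: [[0.998, -0.064, -0.002], [-0.064, -0.998, 0.003], [-0.003, -0.003, -1.0]]
ft_force: [1.2, 0.7, -0.2]
opening: 82.7
grip_force: 0.0
```

carry_out:
  commands: [0.9,0,0,0,0,0,0,0.9,0,0,0,0,0,0,0.9,0,0,0,0,0,0]

```text
t: 19.75
position: [383.1, -306.5, 231.1]
eef_rot: [[0.998, -0.062, -0.001], [-0.062, -0.998, 0.001], [-0.001, -0.001, -1.0]]
ft_force: [-0.2, -0.4, 0.2]
opening: 82.7
grip_force: 0.0
```

```bash
python3 -c "
from h import *
snap('E1')
go((345,-340,270),-4)"
```

```text
t 19.8 at [ 383.2 -306.7  231.5] f [-0.4  0.2  0.2] move [-36.1  35.6 -38.5] [-0.      0.0004  0.008 ]
```

carry_out:
  commands: [0.9,-36,36,-38,0,0,0,0.9,-36,36,-38,0,0,0,0.9,-36,36,-38,0,0,0,0.9,-36,36,-38,0,0,0]

```text
t: 20.3
position: [345.2, -340.5, 268.9]
eef_rot: [[0.998, -0.062, -0.001], [-0.062, -0.998, 0.001], [-0.001, -0.001, -1.0]]
ft_force: [0.1, -0.4, -0.7]
opening: 82.6
grip_force: 0.0
```

```bash
python3 -c "
from h import *
snap('E2')
a=cv2.imread('pics/E1.png');b=cv2.imread('pics/E2.png')
cv2.imwrite('pics/E.png',np.hstack([cv2.resize(i[80:330,210:410],None,fx=2,fy=2,interpolation=2) for i in (a,b)]))"
```

```text
(no output)
```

View pics/E.png

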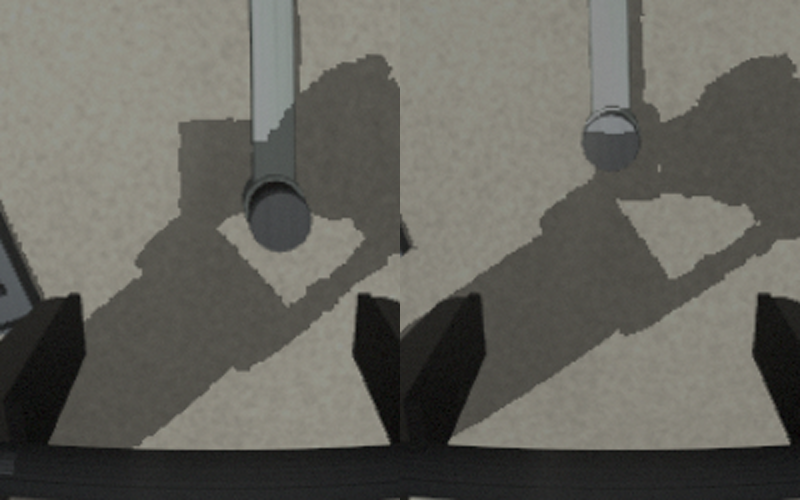

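The knurled cap top is at about (280,218) in the left crop (E1) and (211,140) in the right crop (E2). The bar runs up out of the crop, so I'll look at the upper part.

```bash
python3 -c "
from h import *
a=cv2.imread('pics/E1.png');b=cv2.imread('pics/E2.png')
cv2.imwrite('pics/Eb.png',np.hstack([cv2.convertScaleAbs(cv2.resize(i[0:200,260:393],None,fx=3,fy=3,interpolation=2),alpha=1.3) for i in (a,b)]))"
```

```text
(no output)
```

View pics/Eb.png

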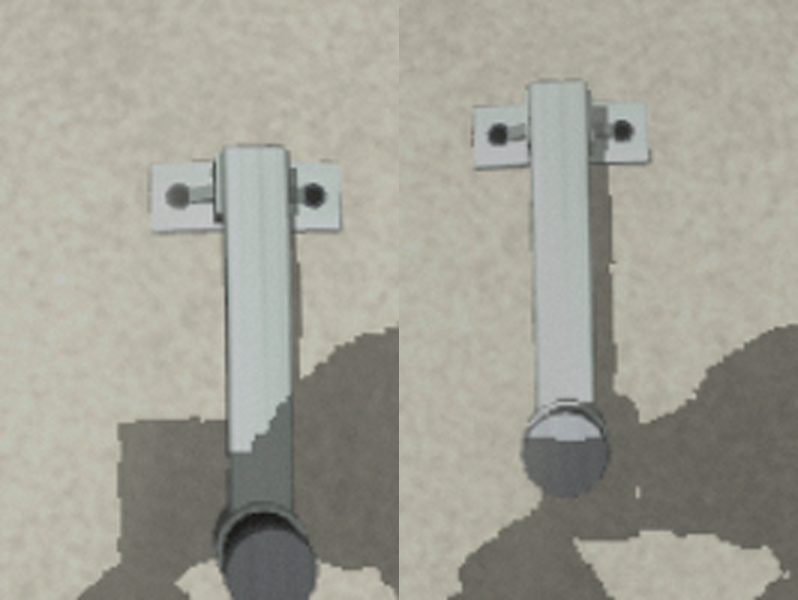

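The foot plate, its screw holes, the bar end and the cap are all clear in both views.

```bash
python3 -c "
from h import *
A,B=load('E1'),load('E2')
px=lambda p:(p[0]/3+260-.3,p[1]/3-.3)
def T(P,Q,z):
    R=[]
    for p,q in zip(P,Q):
        x,e=tri([ray(A,px(p),1),ray(B,px(q),1)]);R.append(np.r_[x,e])
    R=np.array(R);a=np.mean([plane(A,px(p),z,1) for p in P],0);b=np.mean([plane(B,px(p),z,1) for p in Q],0)
    print(R.round(1).tolist(),'mean',R.mean(0).round(1),'plane',a.round(1),b.round(1));return (a+b)/2
f=T([(151,165),(338,164),(340,229),(154,232)],[(75,106),(248,101),(251,161),(76,168)],8)
h=T([(178,196),(313,195)],[(99,133),(223,130)],8)
e=T([(225,146),(289,147)],[(131,82),(187,82)],58)
c=T([(270,566)],[(167,453)],98)
# bar edges near the barrel (z58)
n=T([(230,480),(293,480)],[(137,390),(193,390)],58)
for q in (f,h,e): d=q-c;print(np.linalg.norm(d[:2]),np.rad2deg(np.arctan2(d[1],d[0])))
d=e-n;print(np.rad2deg(np.arctan2(d[1],d[0])))
"
```

```text
[[531.1, -305.1, 13.0, 0.4], [530.2, -384.2, 4.2, 0.6], [502.1, -384.3, -2.6, 0.4], [502.3, -304.0, 10.0, 0.3]] mean [ 5.164e+02 -3.444e+02  6.200e+00  4.000e-01] plane [ 516.  -343.5    8. ] [ 516.3 -344.1    8. ]
[[517.0, -315.3, 12.9, 0.3], [515.7, -371.7, 8.2, 0.2]] mean [ 5.164e+02 -3.435e+02  1.060e+01  3.000e-01] plane [ 516.6 -343.3    8. ] [ 517.2 -343.5    8. ]
[[528.1, -332.9, 58.0, 0.0], [526.0, -355.7, 60.9, 0.3]] mean [ 5.270e+02 -3.443e+02  5.950e+01  2.000e-01] plane [ 527.5 -344.5   58. ] [ 527.3 -344.2   58. ]
[[375.6, -338.4, 84.6, 0.4]] mean [ 375.6 -338.4   84.6    0.4] plane [ 379.3 -337.5   98. ] [ 377.1 -338.4   98. ]
[[398.8, -327.2, 37.5, 1.5], [397.9, -351.4, 42.7, 1.9]] mean [ 398.4 -339.3   40.1    1.7] plane [ 402.4 -339.2   58. ] [ 398.2 -338.5   58. ]
138.10005496962648 -2.4372091133864395
138.77465766158227 -2.2550071434390078
149.32185341834145 -2.467982081194723
-2.5029263091199097
```

```bash
python3 -c "
from h import *
go((423,-339.8,150),-2.45)"
```

```text
t 20.35 at [ 345.1 -340.6  268.9] f [-0.   0.4  0.2] move [ 77.8  -5.5 118.9] [-0.0009  0.0009 -0.0195]
```

carry_out:
  commands: [0.8,40,-3,50,0,0,-0.02,0.8,78,-5.5,100,0,0,-0.02,0.8,78,-5.5,140,0,0,-0.02,0.8,78,-5.5,140,0,0,-0.02,0.8,78,-5.5,140,0,0,-0.02]

```text
t: 20.98
position: [423.5, -341.9, 131.5]
eef_rot: [[0.999, -0.044, 0.001], [-0.044, -0.999, -0.002], [0.001, 0.002, -1.0]]
ft_force: [1.0, 0.7, 0.8]
opening: 73.3
grip_force: 0.0
```

```bash
python3 -c "
from h import *
go((423,-339.8,32),-2.45)"
```

```text
t 20.98 at [ 423.5 -341.9  131.5] f [1.  0.7 0.8] move [-0.8 -2.3 99.5] [ 0.0022 -0.0013 -0.0008]
```

carry_out:
  commands: [0.8,-0.5,-1.5,30,0,0,0,0.8,-0.5,-1.5,60,0,0,0,0.8,-0.5,-1.5,85,0,0,0,0.8,-0.5,-1.5,97,0,0,0,0.8,-0.5,-1.5,97,0,0,0]

```text
t: 21.6
position: [422.8, -340.6, 33.9]
eef_rot: [[0.999, -0.044, 0.001], [-0.044, -0.999, -0.002], [0.001, 0.002, -1.0]]
ft_force: [-0.8, -0.5, 0.5]
opening: 73.6
grip_force: 0.0
```

carry_out:
  commands: [0.8,0,0,0,0,0,0,0.8,0,0,0,0,0,0]

```text
t: 21.85
position: [423.2, -340.8, 34.3]
eef_rot: [[0.999, -0.044, 0.001], [-0.044, -0.999, -0.003], [0.002, 0.003, -1.0]]
ft_force: [-0.2, -0.0, -0.3]
opening: 73.7
grip_force: 0.0
```

```bash
python3 -c "
from h import *
go((423,-339.8,32),-2.45)
snap('F1');a=cv2.imread('pics/F1.png')
cv2.imwrite('pics/F1b.png',cv2.convertScaleAbs(cv2.resize(a[60:360,180:460],None,fx=2,fy=2,interpolation=2),alpha=1.3,beta=10))"
```

```text
t 21.85 at [ 423.2 -340.8   34.3] f [-0.2 -0.  -0.3] move [-0.2 -1.   2.3] [ 0.0025 -0.0015 -0.0011]
```

View pics/F1b.png

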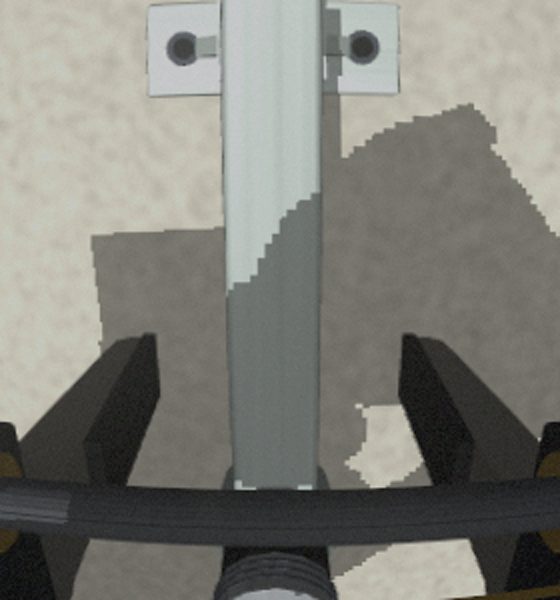

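The fingers straddle the bar evenly, with the barrel behind. I'll trim the pose and close.

carry_out:
  commands: [0.8,0,-1,2,0.0025,-0.0015,0,0.8,0,-1,2,0.0025,-0.0015,0,0,0,-1,2,0.0025,-0.0015,0,0,0,-1,2,0.0025,-0.0015,0,0,0,-1,2,0.0025,-0.0015,0]
  squeeze: 45

```text
t: 22.52
position: [422.6, -339.0, 31.0]
eef_rot: [[0.999, -0.044, -0.001], [-0.044, -0.999, 0.002], [-0.001, -0.002, -1.0]]
ft_force: [-0.1, -0.1, -0.0]
opening: 45.7
grip_force: 0.0
```

carry_out:
  commands: [0,0,0,0,0,0,0,0,0,0,0,0,0,0,0,0,0,0,0,0,0,0,0,0,0,0,0,0]

```text
t: 23.02
position: [422.6, -339.2, 31.0]
eef_rot: [[0.999, -0.044, -0.001], [-0.044, -0.999, 0.001], [-0.001, -0.001, -1.0]]
ft_force: [0.2, -1.4, -1.0]
opening: 23.8
grip_force: 45.0
```

carry_out:
  commands: [0,0,0,-5,0,0,0,0,0,0,-15,0,0,0,0,0,0,-25,0,0,0,0,0,0,-35,0,0,0,0,0,0,-35,0,0,0]

```text
t: 23.65
position: [423.3, -339.8, 67.4]
eef_rot: [[0.999, -0.044, 0.0], [-0.044, -0.999, -0.0], [0.0, 0.0, -1.0]]
ft_force: [-0.2, 0.0, -4.8]
opening: 23.5
grip_force: 45.0
```

```bash
python3 -c "
from h import *
from rig import manip;print(manip.state()['moment'])
go((423,-339.8,230),-2.45)
snap('G1')"
```

```text
[0.00816376 0.17915375 0.00299044]
t 23.65 at [ 423.3 -339.8   67.4] f [-0.2  0.  -4.8] move [  -0.2    0.  -162.6] [ 0.0002 -0.0003 -0.0011]
```

```bash
cat >tilt.py <<'E'
from h import *
import sys
def holes(tag,base='F1',pts=((271.5,84),(360.5,83))):
    a=cv2.imread('pics/F1.png',0);b=cv2.imread(f'pics/{tag}.png',0);o=[]
    for u,v in pts:
        u0,v0=int(round(u)),int(round(v));t=a[v0-12:v0+13,u0-14:u0+15];x0,y0=u0-34,max(v0-52,0)
        r=cv2.matchTemplate(b[y0:v0+50,x0:u0+35],t,cv2.TM_CCOEFF_NORMED);_,m,_,l=cv2.minMaxLoc(r);o.append((l[0]+x0+14+u-u0,l[1]+y0+12+v-v0));print(tag,o[-1],round(m,2))
    return o
def report(tag,tcp,R):
    c=load(tag);o=holes(tag);R=np.array(R);A=np.array([np.array(R.T@(plane(c,p,0,1)-tcp)) for p in o])
    # hole-pair separation gives the depth: find tool z with 56 mm span
    for z in np.arange(-30,60,.25):
        q=[tcp for _ in o];P=np.array([plane(c,p,tcp[2]-z,1) for p in o])
        if np.linalg.norm(P[0]-P[1])>=56: print('foot-top below TCP by',z);break
    for z in (21,23,25):
        print(z,[(R.T@(plane(c,p,tcp[2]-z,1)-tcp)).round(1).tolist() for p in o])
E
python3 -c "
from tilt import *
report('F1',np.array([423.2,-340.8,34.3]),Rz(-2.5))
report('G1',np.array([423.3,-339.8,67.4]),Rz(-2.5))"
```

```text
F1 (271.5, 84) 1.0
F1 (360.5, 83) 1.0
foot-top below TCP by 26.5
21 [[92.6, -29.0, 21.0], [93.1, 25.4, 21.0]]
23 [[92.8, -29.3, 23.0], [93.3, 25.7, 23.0]]
25 [[93.0, -29.6, 25.0], [93.5, 26.0, 25.0]]
G1 (273.5, 82) 0.99
G1 (364.5, 81) 0.95
foot-top below TCP by 22.25
21 [[93.8, -27.8, 21.0], [94.4, 27.9, 21.0]]
23 [[94.0, -28.1, 23.0], [94.6, 28.2, 23.0]]
25 [[94.2, -28.3, 25.0], [94.8, 28.5, 25.0]]
```

carry_out:
  commands: [0,0,0,-25,0,0,0,0,0,0,-60,0,0,0,0,0,0,-95,0,0,0,0,0,0,-130,0,0,0,0,0,0,-150,0,0,0]

```text
t: 24.32
position: [423.1, -339.7, 217.7]
eef_rot: [[0.999, -0.044, -0.0], [-0.044, -0.999, 0.0], [-0.0, -0.0, -1.0]]
ft_force: [-0.6, -0.7, -7.0]
opening: 23.7
grip_force: 45.0
```

```bash
python3 -c "
from h import *
go((585.3,-10.7,220),77.8)"
```

```text
t 24.32 at [ 423.1 -339.7  217.7] f [-0.6 -0.7 -7. ] move [ 147.6 -335.8   -2.2] [-4.0000e-04 -1.0000e-04 -1.4017e+00]
```

carry_out:
  commands: [0,9,-20,0,0,0,-0.08,0,21,-47,0,0,0,-0.19,0,35,-80,0,0,0,-0.32,0,50,-114,0,0,0,-0.46,0,65,-147,0,0,0,-0.6]

```text
t: 24.95
position: [494.2, -193.9, 215.4]
eef_rot: [[0.847, 0.532, -0.002], [0.532, -0.847, 0.003], [-0.001, -0.003, -1.0]]
ft_force: [0.6, -0.6, -5.8]
opening: 23.9
grip_force: 45.0
```

```bash
python3 -c "
from h import *
go((585.3,-10.7,220),77.8)"
```

```text
t 24.95 at [ 494.2 -193.9  215.4] f [ 0.6 -0.6 -5.8] move [ 174.6 -106.8   -4.3] [-3.500e-03 -7.000e-04 -7.972e-01]
```

carry_out:
  commands: [0,30,-20,0,0,0,-0.14,0,65,-42,0,0,0,-0.3,0,105,-65,0,0,0,-0.47,0,140,-86,0,0,0,-0.63,0,165,-101,0,0,0,-0.75]

```text
t: 25.58
position: [581.1, -20.5, 215.5]
eef_rot: [[0.256, 0.967, -0.003], [0.967, -0.256, 0.002], [0.002, -0.003, -1.0]]
ft_force: [1.5, -0.2, -5.5]
opening: 23.5
grip_force: 45.0
```

carry_out:
  commands: [0,0,0,0,0,0,0,0,0,0,0,0,0,0,0,0,0,0,0,0,0]

```text
t: 25.95
position: [580.6, -23.3, 216.1]
eef_rot: [[0.263, 0.965, -0.002], [0.965, -0.263, 0.002], [0.001, -0.002, -1.0]]
ft_force: [0.0, -0.3, -5.7]
opening: 23.6
grip_force: 45.0
```

```bash
python3 -c "
from h import *
go((585.3,-10.7,169),77.8)
snap('G2')
from tilt import *;from rig import manip;s=manip.state();report('G2',np.array(s['position']),s['eef_rot'])"
```

```text
t 25.95 at [580.6 -23.3 216.1] f [ 0.  -0.3 -5.7] move [13.3  1.3 47.1] [-0.0023 -0.0012 -0.0535]
G2 (273.5, 82) 0.98
G2 (364.5, 82) 0.89
foot-top below TCP by 22.25
21 [[95.0, -29.6, 21.2], [95.0, 26.1, 21.1]]
23 [[95.2, -29.9, 23.2], [95.2, 26.4, 23.1]]
25 [[95.4, -30.2, 25.2], [95.4, 26.6, 25.1]]
```

Still level and unslipped. I'll settle over the seat and lower.

carry_out:
  commands: [0,6,1,8,-0.002,-0.001,-0.025,0,13,1.3,18,-0.002,-0.001,-0.053,0,13,1.3,28,-0.002,-0.001,-0.053,0,13,1.3,38,-0.002,-0.001,-0.053,0,13,1.3,44,-0.002,-0.001,-0.053]

```text
t: 26.62
position: [585.1, -10.1, 171.2]
eef_rot: [[0.21, 0.978, -0.001], [0.978, -0.21, 0.001], [0.0, -0.001, -1.0]]
ft_force: [0.4, 1.0, -4.9]
opening: 23.5
grip_force: 45.0
```

carry_out:
  commands: [0,0,0,0,0,0,0,0,0,0,0,0,0,0,0,0,0,0,0,0,0]

```text
t: 27.0
position: [586.0, -10.3, 173.0]
eef_rot: [[0.21, 0.978, 0.001], [0.978, -0.21, 0.0], [0.0, 0.001, -1.0]]
ft_force: [-0.0, 0.6, -5.0]
opening: 23.7
grip_force: 45.0
```

```bash
python3 -c "
from h import *
go((585.3,-10.7,169),77.8)
from rig import manip
snap('G3');w=cv2.imread('pics/G3.png')
S=manip.grab_frame('scene')[:,:,::-1];D=manip.grab_frame('side')[:,:,::-1]
f=lambda i,x,y:cv2.resize(i[y:y+75,x:x+100],(400,300),interpolation=2)
top=np.hstack([f(S,280,155),f(D,290,140)])
mat=f(D,250,120);g=cv2.resize(w[20:270,190:450],(400,300),interpolation=2)
cv2.imwrite('pics/fin.png',np.vstack([top,np.hstack([mat,g])]))
from tilt import *;s=manip.state();report('G3',np.array(s['position']),s['eef_rot'])"
```

```text
t 27.0 at [586.  -10.3 173. ] f [-0.   0.6 -5. ] move [-0.6 -0.6  4. ] [ 0.0014 -0.0004  0.0013]
G3 (273.5, 82) 0.97
G3 (364.5, 82) 0.89
foot-top below TCP by 22.0
21 [[95.2, -29.4, 21.0], [95.1, 26.4, 21.1]]
23 [[95.4, -29.6, 23.0], [95.3, 26.7, 23.1]]
25 [[95.6, -29.9, 25.0], [95.5, 27.0, 25.1]]
```

View pics/fin.png

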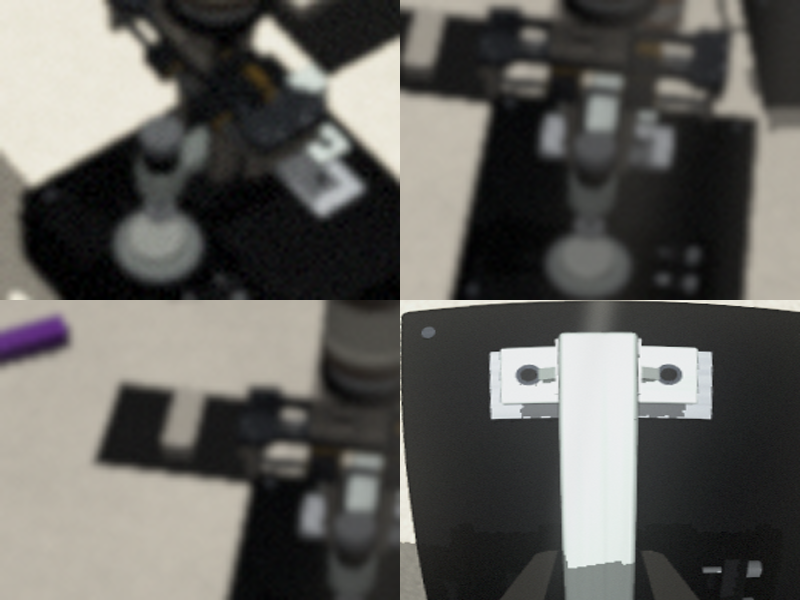

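The foot sits over the seat, the plunger over the cap, and the stone lies flat on its mat. I'll make one small trim and let it settle.

carry_out:
  commands: [0,-1,0,1,0,0,0,0,-1.5,0.5,3,0,0,0,0,-1.5,0.5,3,0,0,0,0,-1.5,0.5,3,0,0,0,0,-1.5,0.5,3,0,0,0]

```text
t: 27.78
position: [585.8, -11.7, 169.4]
eef_rot: [[0.21, 0.978, 0.0], [0.978, -0.21, 0.0], [0.0, 0.0, -1.0]]
ft_force: [0.8, 0.4, -5.2]
opening: 23.4
grip_force: 45.0
```

carry_out:
  commands: [0,0,0,0,0,0,0,0,0,0,0,0,0,0,0,0,0,0,0,0,0,0,0,0,0,0,0,0]

```text
t: 28.28
position: [585.8, -11.7, 169.4]
eef_rot: [[0.21, 0.978, 0.0], [0.978, -0.21, 0.0], [0.0, 0.0, -1.0]]
ft_force: [-0.4, 0.0, -5.4]
opening: 23.4
grip_force: 45.0
```

```bash
python3 -c "
from rig import manip
import numpy as np
s=manip.state();print(s['t'],s['position'],np.abs(s['joint_velocities']).max(),s['grip_force']);print(manip.finish_job())"
```

```text
28.275 [585.78061916 -11.68516562 169.38620049] 0.14815867405257038 44.98828589916229
the job is handed in; nothing more can be done
None
```

The job is handed in at 28 s, with no verdict returned: the seat was stroked at about 10 N, the stone lies flat on its mat, and the press arm is held level and still about 3 cm above its place.

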